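# Make up a pipe-fitting order to the customer's sample

### The job

Make up this order: find every coupling that fits the customer's pipe offcut standing on the cork mat (the dark plug in a coupling's end is as wide as the pipe it takes) and put them all in the wide part of the order tray, leaving the couplings of other sizes where they are; tip all the plugs out of the grey bin into the narrow part of the tray, and stand the empty bin upright back on its black rubber mat. When all that is done, press the steel ready button right down and let it go. Leave the pipe elbow lying there alone.

Things in the scene. Friction and masses are not known exactly. Their poses are not given: they have to be found in the camera images.
- tray: the order tray, plywood, fixed, 305 (x) x 200 (y) x 45 mm high, walls and floor 5 mm; origin centre of its underside. A partition across it, as high as the walls, makes a wide part (inside x -35 to 147 mm, y -95 to 95 mm of the tray's frame) and a narrow part (inside x -147 to -40 mm, y the same)
- order_mat: thin square cork mat, 100 x 100 mm, flat on the counter, origin at its centre; the customer's pipe offcut stands on it, the other two offcuts stand on a dark board at the far edge
- bin: grey open-fronted parts bin, loose, 130 long (x) x 66 wide (y) x 55 mm high, walls and floor 4 mm, 0.2 kg; origin centre of its underside, z up. Its -x end is open but for a lip that slopes up outwards and ends 85 mm from the origin, 12 mm up. Grip it across its long sides; the plugs slide out over the lip when that end is tipped down some 70 degrees
- bin_mat: thin black rubber mat, 200 (x) x 140 (y) mm, flat on the counter, origin at its centre; the bin's place
- ready (a joint): the ready button's travel in m: 0 released, 0.006 fully down; springs back; about 5 N
- ready_top (a point): centre of the top of the ready button: a round steel push button 40 mm across, in a black housing, about 22 mm above the counter, pressed straight down
- pipe_small: green pipe offcut standing upright, fixed, 32 mm outside diameter, 80 mm high; origin centre of its underside. Its coupling is the small one, 44 mm across
- small_0: small green pipe coupling, loose, standing at the start: a cylinder 44 mm across and 70 mm high, takes 32 mm pipe; its ends are closed by dark plugs of the pipe's diameter; origin centre of its lower end, z along its axis. May be absent
- small_1: small green pipe coupling, loose, standing at the start: a cylinder 44 mm across and 70 mm high, takes 32 mm pipe; its ends are closed by dark plugs of the pipe's diameter; origin centre of its lower end, z along its axis. May be absent
- small_2: small green pipe coupling, loose, standing at the start: a cylinder 44 mm across and 70 mm high, takes 32 mm pipe; its ends are closed by dark plugs of the pipe's diameter; origin centre of its lower end, z along its axis. May be absent
- pipe_medium: green pipe offcut standing upright, fixed, 40 mm outside diameter, 80 mm high; origin centre of its underside. Its coupling is the medium one, 54 mm across
- medium_0: medium green pipe coupling, loose, standing at the start: a cylinder 54 mm across and 70 mm high, takes 40 mm pipe; its ends are closed by dark plugs of the pipe's diameter; origin centre of its lower end, z along its axis. May be absent
- medium_1: medium green pipe coupling, loose, standing at the start: a cylinder 54 mm across and 70 mm high, takes 40 mm pipe; its ends are closed by dark plugs of the pipe's diameter; origin centre of its lower end, z along its axis. May be absent
- medium_2: medium green pipe coupling, loose, standing at the start: a cylinder 54 mm across and 70 mm high, takes 40 mm pipe; its ends are closed by dark plugs of the pipe's diameter; origin centre of its lower end, z along its axis. May be absent
- pipe_large: green pipe offcut standing upright, fixed, 50 mm outside diameter, 80 mm high; origin centre of its underside. Its coupling is the large one, 66 mm across
- large_0: large green pipe coupling, loose, standing at the start: a cylinder 66 mm across and 70 mm high, takes 50 mm pipe; its ends are closed by dark plugs of the pipe's diameter; origin centre of its lower end, z along its axis. May be absent
- large_1: large green pipe coupling, loose, standing at the start: a cylinder 66 mm across and 70 mm high, takes 50 mm pipe; its ends are closed by dark plugs of the pipe's diameter; origin centre of its lower end, z along its axis. May be absent
- large_2: large green pipe coupling, loose, standing at the start: a cylinder 66 mm across and 70 mm high, takes 50 mm pipe; its ends are closed by dark plugs of the pipe's diameter; origin centre of its lower end, z along its axis. May be absent
- plug_0: green threaded plug, a loose cylinder 26 mm across and 28 mm high, in the bin at the start; origin centre of its lower end, z along its axis. May be absent
- plug_1: green threaded plug, a loose cylinder 26 mm across and 28 mm high, in the bin at the start; origin centre of its lower end, z along its axis. May be absent
- plug_2: green threaded plug, a loose cylinder 26 mm across and 28 mm high, in the bin at the start; origin centre of its lower end, z along its axis. May be absent
- plug_3: green threaded plug, a loose cylinder 26 mm across and 28 mm high, in the bin at the start; origin centre of its lower end, z along its axis. May be absent
- plug_4: green threaded plug, a loose cylinder 26 mm across and 28 mm high, in the bin at the start; origin centre of its lower end, z along its axis. May be absent
- elbow: green pipe elbow lying flat, two arms 54 mm across that reach 55 mm from its corner, origin under the corner; a loose bystander
Not all that is in view belongs to the job. Leave any orange look-alike of the pipe_large alone.

How it is judged:
By the outcome, as a careful person would: the job done as asked, in the order asked, and still so for the second after the job is handed in, with the robot touching nothing.
Of small_0, small_1, small_2 only 2 to 3 are there at a start; the rules pass over those that are not, and their reading is None.
Of medium_0, medium_1, medium_2 only 2 to 3 are there at a start; the rules pass over those that are not, and their reading is None.
Of large_0, large_1, large_2 only 2 to 3 are there at a start; the rules pass over those that are not, and their reading is None.
Of plug_0, plug_1, plug_2, plug_3, plug_4 only 3 to 5 are there at a start; the rules pass over those that are not, and their reading is None.
At some moment in a run one of small_0, small_1, small_2, medium_0, medium_1, medium_2, large_0, large_1, large_2, bin may be knocked a few centimetres aside while the robot is not near it.
It also fails if it takes over 210 s, if anything falls off the work surface, if the arm or the gripper's body presses on something with over 40 N, if the wrist force passes 120 N, or if a joint passes its speed limit or range.

### The arm

A 7-joint arm with a two-finger parallel gripper is mounted at the origin on the work surface. World frame = base frame: x ahead of the robot, y to its left, z up, the work surface at z = 0. Lengths are in m, angles in rad, forces in N, time in s.
With the tool pointing down it reaches from about 0.4 to 0.85 m from the base axis. Payload 10.4 kg.
Tool frame: the origin (TCP) lies at the very end of the fingers, on their centre line; the grasp point (between the pads) lies 19 mm behind it; z points along the fingers, y is the line along which they close (so a half turn about z gives the same grasp; the last joint's range is limited). The gripper opens to 87 mm and grips with 3 to 60 N. Pads are 19 mm wide; open, the fingers measure 117 mm over their backs; the gripper's body (75 mm by 190 mm) begins 51 mm behind the grasp point.
Start: joints at [1.276, 0.332, -0.065, 1.46, 0.022, 1.35, -0.088], TCP at [0.168, -0.602, 0.223] pointing down, gripper open.
Joint ranges: [-2.6, 2.6], [-0.5, 2.12], [-1.47, 1.34], [0.16, 2.42], [-1.27, 4.41], [0.06, 2.06], [-2.6, 2.6]. Speed limits (rad/s): [2.22, 2.22, 2.79, 2.79, 3.14, 3.14, 3.14].

### API

Orientations are given as a unit quaternion [x, y, z, w].
In Python, from bench import read_state, cams, workorder gives the robot as it stands.
- The arm moves only by the shell command python3 -m crank 'ROWS' [FORCE]. ROWS is text: rows parted by semicolons, each of 5 numbers parted by spaces: the shift along the tool's x, y, z scaled (see below), then the turn about the tool's z scaled (see below), then the opening, from -1 (shut) to 1 (fully open). In form: dx dy dz yaw jaw; .... A call has 1 to 10 rows; each row shifts and turns the commanded pose from where the row before left it, along the tool's axes as they then stand; what a row does not reach is not made up. The controller multiplies each number of a shift by 200 mm and each number of a turn by 90 degrees. A row lasts 1/10 s, in which the tool goes at most 50 mm and 8.59 degrees, less where a joint would pass 70% of its speed; a pose out of reach is approached as far as the arm can. A call with a number of a shift or a turn outside -1 to 1 is refused whole. A call with a gripper value outside its range is refused whole. The fingers move at their own pace and stop on an object; FORCE is the grip in N (left out, the last holds). Time passes only in rows, so rows that do not move let the fingers close. It gives the time, the measured TCP pose, the force, the opening and the grip force at its end, in the units of the state.
- read_state(): the state, without advancing time (a new reading comes with each control period).
- cams.camera(name): name is "scene" or "top" or "wrist"; returns a dict with "img" (400x640x3 uint8, blue, green, red), "K" (3x3 intrinsics, pixels), "dist" ([k1, k2, p1, p2, k3] as OpenCV has them; the pictures are not rectified), "xyz" and "attitude" of the camera in the world; the wrist camera has in their place "mount" (4x4, takes a point from camera to tool coordinates, whose origin is the TCP and whose axes are the flange's). Camera axes: x right, y down, z forward; pixel columns grow to the right and rows downward; lengths in m; the calibration is good to about 2 mm. A picture is of the moment at which its call begins: read the wrist's pose just before it. There is no depth.
- workorder.close_job(): hands the job in; it is judged then, once.
The state is a dict: "time": time; "joint_positions": joint angles; "joint_vel": joint speeds; "joint_torque": joint torques, N m; "ee_pos": TCP position; "eef_rot": TCP orientation; "ft_force": force on the tool from outside, world axes, zero at the start; "torque": the same for the moment, N m; "width": finger opening in m; "grip_force": force on a finger pad.
Only numpy, scipy, OpenCV 4.12 (cv2) and the standard library are available. Lean on these libraries where they do the work, as an engineer would, in place of code of your own. Each camera call takes 0.05 s, during which the arm holds its last target. There are 200 camera calls.

## Working session

There is one attempt and no reset: what is moved stays moved. The work goes in short steps, Python scripts to look and compute and a shell command to move; the robot and the scene stay as the last step left them, time stands still between calls to the robot, and variables do not carry over. Pictures are saved under pics/ and viewed, at most 14 in all, crops included, and the job is handed in when it is done.

```bash
ls; mkdir -p pics; python3 - <<'E'
from bench import read_state, cams
import cv2
s=read_state(); print(s)
for n in ("scene","top"):
    c=cams.camera(n); cv2.imwrite(f"pics/{n}0.png",c["img"]); print(n,c["K"],c["dist"],c["xyz"],c["attitude"])
c=cams.camera("wrist");cv2.imwrite("pics/wrist0.png",c["img"]);print(c["K"],c["dist"],c["mount"])
E
```

```text
pics
{'time': 0.0, 'joint_positions': array([ 1.2764147 ,  0.33288082, -0.06466707,  1.46094559,  0.02163327,
        1.34989138, -0.08847315]), 'joint_vel': array([-0.00101307, -0.00295701, -0.00083913, -0.00058569, -0.00057091,
       -0.00087614, -0.00068392]), 'joint_torque': array([-9.56452436e-05, -6.23257470e+01,  2.42417562e-02, -3.89893055e+01,
       -6.14387915e-02,  3.98320402e-02,  1.47364744e-04]), 'ee_pos': array([ 0.16764067, -0.60169696,  0.22174624]), 'eef_rot': array([ 9.90779157e-01,  1.35484875e-01, -1.50586721e-04, -6.98534453e-04]), 'ft_force': array([ 0.40992753, -0.20257314, -0.09943975]), 'torque': array([ 0.00741482, -0.00320583, -0.02879805]), 'grip_force': 0.0, 'width': 0.08692651218000724}
scene [[380.43961363   0.         318.17682563]
 [  0.         380.43961363 208.41167765]
 [  0.           0.           1.        ]] [-0.00486194  0.          0.          0.          0.        ] [ 0.95001767 -0.59412894  0.78104983] [ 0.89624754  0.25080304 -0.09921998 -0.35212723]
top [[504.84198988   0.         321.33258027]
 [  0.         504.84198988 200.70740576]
 [  0.           0.           1.        ]] [0.01400505 0.         0.         0.         0.        ] [ 0.50880451 -0.01212419  1.29702955] [-0.70045544  0.71251323 -0.03019453  0.02784538]
[[325.87644824   0.         318.18152281]
 [  0.         325.87644824 199.67740833]
 [  0.           0.           1.        ]] [-0.04778595  0.          0.          0.          0.        ] [[ 1.66487192e-03 -9.52788279e-01 -3.03630901e-01  8.43975097e-02]
 [ 9.99998426e-01  1.40014358e-03  1.08957589e-03 -6.96217905e-04]
 [-6.13008283e-04 -3.03632237e-01  9.52789110e-01 -1.61510244e-01]
 [ 0.00000000e+00  0.00000000e+00  0.00000000e+00  1.00000000e+00]]
```

View pics/top0.png

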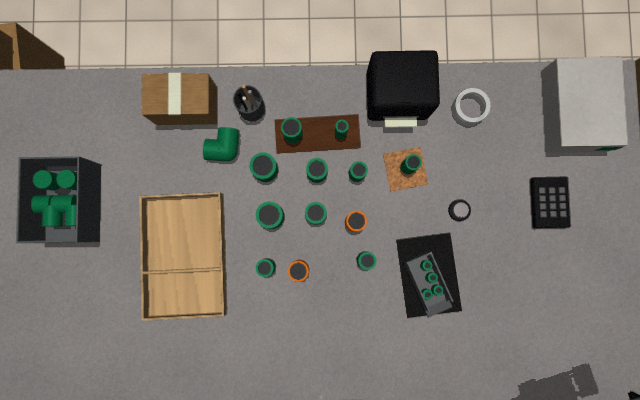

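View pics/scene0.png

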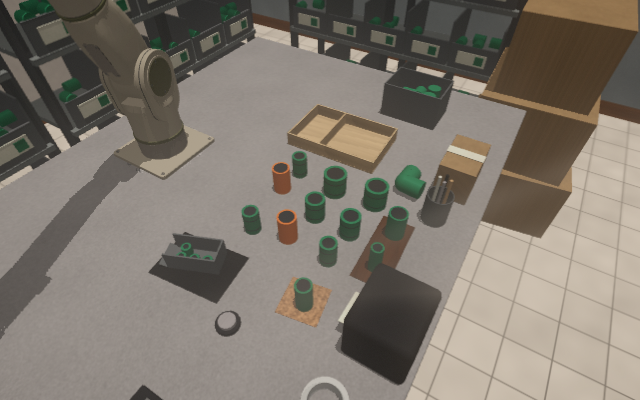

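```bash
cat > h.py <<'E'
import numpy as np, cv2
from scipy.spatial.transform import Rotation as R
from bench import read_state, cams
def pose(name):
    s=read_state(); c=cams.camera(name)
    if name=="wrist":
        M=np.eye(4);M[:3,:3]=R.from_quat(s["eef_rot"]).as_matrix();M[:3,3]=s["ee_pos"]
        T=M@c["mount"]; return c,T[:3,:3],T[:3,3]
    return c,R.from_quat(c["attitude"]).as_matrix(),np.array(c["xyz"])
def pix2w(cam,px,z):
    c,Rm,t=cam
    u=cv2.undistortPoints(np.array(px,float).reshape(-1,1,2),c["K"],np.array(c["dist"]))[:,0]
    d=np.c_[u,np.ones(len(u))]@Rm.T; z=np.broadcast_to(z,len(u))
    return t+d*((z-t[2])/d[:,2])[:,None]
def w2pix(cam,P):
    c,Rm,t=cam; Pc=(np.array(P,float).reshape(-1,3)-t)@Rm
    return cv2.projectPoints(Pc,np.zeros(3),np.zeros(3),c["K"],np.array(c["dist"]))[0][:,0]
def crop(img,x0,y0,x1,y1,k,fn): cv2.imwrite(fn,cv2.resize(img[y0:y1,x0:x1],None,fx=k,fy=k,interpolation=cv2.INTER_CUBIC))
E
python3 - <<'E'
from h import *
im=cv2.imread("pics/top0.png")
a=cv2.resize(im[105:285,245:445],None,fx=4,fy=3.33*1.0,interpolation=3) if 0 else None
crop(im,250,105,450,255,4,"pics/topA.png")
l=cv2.resize(im[225:325,385:475],None,fx=4.4,fy=4.4,interpolation=2);r=cv2.resize(im[185:325,130:235],None,fx=3.142857,fy=3.142857,interpolation=2)
m=cv2.hconcat([l,r[:440]]);print(m.shape);cv2.imwrite("pics/topB.png",m)
E
```

```text
(440, 726, 3)
```

View pics/topA.png

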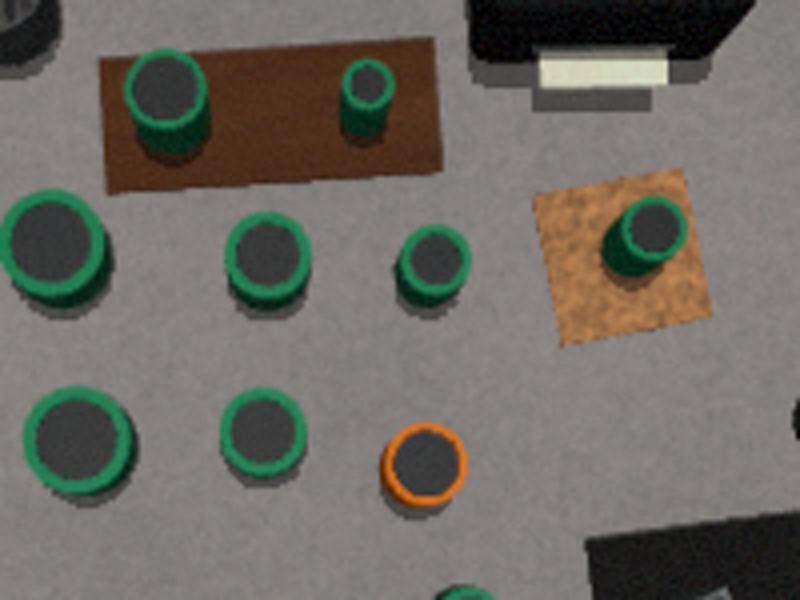

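View pics/topB.png

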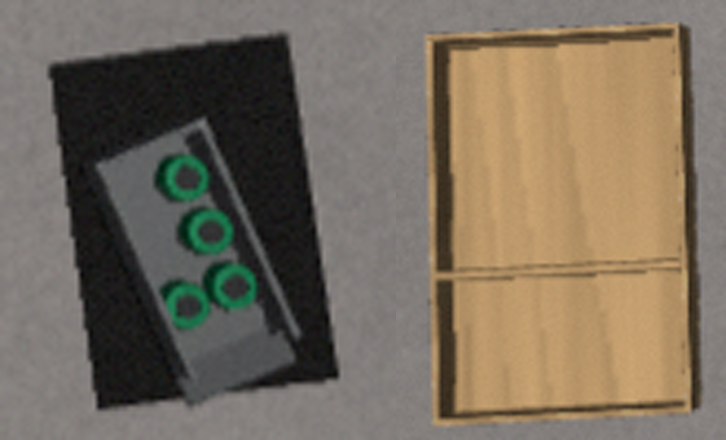

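Two dark-board offcuts are large (82 px in the 4x crop) and small (52 px). The customer's is 65 px, i.e. ~40 mm, so the order is medium.

Candidates for a medium coupling in the top image:
- Green at (317,169) and (316,213), about 86 px in the crop, i.e. ~52 mm.
- Larger green at (263,166) and (270,215).
- Smaller green at (358,171), (265,268) and (367,261).
- Orange at (356,221) and (298,271), which are the offcut look-alikes.

Next I check all the sizes numerically.

```bash
cat > meas.py <<'E'
from h import *
import sys
def coup(cam):
    im=cam[0]["img"]; hsv=cv2.cvtColor(im,cv2.COLOR_BGR2HSV)
    m=((hsv[...,0]>65)&(hsv[...,0]<90)&(hsv[...,1]>140)&(hsv[...,2]>105)).astype(np.uint8)
    out=[]
    for c in cv2.findContours(m,cv2.RETR_EXTERNAL,cv2.CHAIN_APPROX_NONE)[0]:
        if len(c)<25: continue
        (x,y),r=cv2.minEnclosingCircle(c)
        if r>20: continue
        w=pix2w(cam,[(x,y),(x+r,y)],.07); out.append((x,y,w[0],2*np.linalg.norm(w[1]-w[0])))
    return out
if __name__=="__main__":
    cam=pose("top"); cv2.imwrite(sys.argv[1],cam[0]["img"])
    for x,y,w,d in sorted(coup(cam),key=lambda a:a[0]): print(round(x),round(y),w.round(4)[:2],"d %.1f"%(d*1000))
    if len(sys.argv)>2:
        k=3.142857
        A=np.array([(430,38),(684,25),(692,410),(436,422)],float); A=(A-[396,0])/k+[130,185]
        print("tray rim",pix2w(cam,A,.045).round(4)[:,:2].tolist())
        P=np.array([(436,272),(686,264)],float);P=(P-[396,0])/k+[130,185]; print("part",pix2w(cam,P,.045).round(4)[:,:2].tolist())
        B=np.array([(50,66),(288,35),(338,378),(98,409)],float)/4.4+[385,225]; w=pix2w(cam,B,.001);print("mat",w.round(4)[:,:2].tolist(),w.mean(0))
        B=np.array([(96,163),(205,118)],float)/4.4+[385,225]; print("bin back top",pix2w(cam,B,.055).round(4)[:,:2].tolist())
        B=np.array([(192,404),(297,362)],float)/4.4+[385,225]; print("bin lip",pix2w(cam,B,.012).round(4)[:,:2].tolist())
        print("button",pix2w(cam,[(461,210)],.022))
E
python3 meas.py pics/top1.png all
```

```text
42 179 [0.6742 0.6618] d 41.2
50 215 [0.5862 0.64  ] d 48.0
61 203 [0.6149 0.6144] d 43.6
65 178 [0.6748 0.6053] d 42.5
72 214 [0.5875 0.5885] d 49.1
216 139 [0.7664 0.2394] d 83.7
262 165 [0.6995 0.1259] d 63.7
264 268 [0.4504 0.1234] d 42.1
269 214 [0.5786 0.1117] d 63.8
291 127 [0.7945 0.055 ] d 48.6
315 213 [ 0.5807 -0.0014] d 51.4
316 168 [ 0.6897 -0.0061] d 51.0
342 126 [ 0.7951 -0.07  ] d 29.8
358 170 [ 0.6849 -0.109 ] d 41.4
367 260 [ 0.4631 -0.1242] d 41.7
413 162 [ 0.7021 -0.2439] d 37.6
432 277 [ 0.4209 -0.2815] d 22.2
tray rim [[0.6284, 0.4309], [0.6354, 0.2306], [0.3351, 0.2245], [0.3298, 0.4223]]
part [[0.4449, 0.4239], [0.4475, 0.2292]]
mat [[0.5113, -0.2076], [0.5269, -0.3466], [0.3299, -0.3676], [0.3146, -0.2293]] [ 0.42068351 -0.28779954  0.001     ]
bin back top [[0.4571, -0.2234], [0.4809, -0.2848]]
bin lip [[0.3182, -0.281], [0.3408, -0.3417]]
button [[ 0.58411356 -0.37009192  0.022     ]]
```

```bash
cat > go.py <<'E'
# usage: go.py x y z [toolx_deg]: needed turn, and shift (units) in the tool axes after that turn
from h import *
import sys
a=[float(v) for v in sys.argv[1:]]; s=read_state(); M=R.from_quat(s["eef_rot"]).as_matrix(); p=s["ee_pos"]
yaw=np.degrees(np.arctan2(M[1,0],M[0,0])); t=a[3] if len(a)>3 else yaw
d=(t-yaw+180)%360-180; Rz=R.from_euler("z",d,degrees=True).as_matrix()@M
print("t%.1f pos %s yaw %.2f tilt %.2f | turn %.3f | shift %s | w %.4f F %s"%(s["time"],p.round(4),yaw,np.degrees(np.arccos(-M[2,2])),-d/90,(Rz.T@(np.array(a[:3])-p)/.2).round(3),s["width"],s["ft_force"].round(1)))
E
python3 -m crank '0 0 0 -0.092 1;0 0 0 -0.092 1;0 0 0 -0.092 1;0 0 0 -0.092 1;0 0 0 -0.092 1;0 0 0 -0.092 1;0 0 0 -0.092 1;0 0 0 -0.092 1;0 0 0 -0.09 1;0 0 0 0 1'
python3 go.py 0.58 -0.0014 0.2 90
```

```text
time: 1.2
ee_pos: [0.1677, -0.602, 0.2223]
eef_rot: [0.707, 0.707, 0.0, -0.0]
ft_force: [-0.0, -0.3, 0.4]
width: 0.0869
grip_force: 0.0
t1.2 pos [ 0.1677 -0.602   0.2223] yaw 90.04 tilt 0.02 | turn 0.000 | shift [3.003 2.062 0.113] | w 0.0869 F [-0.  -0.3  0.4]
```

```bash
python3 -m crank '0.2 0.137 0 0 1;0.2 0.137 0 0 1;0.2 0.137 0 0 1;0.2 0.137 0 0 1;0.2 0.137 0 0 1;0.2 0.137 0 0 1;0.2 0.137 0 0 1;0.2 0.137 0 0 1;0.2 0.137 0 0 1;0.2 0.137 0 0 1' >/dev/null
python3 -m crank '0.2 0.137 0 0 1;0.2 0.137 0 0 1;0.2 0.137 0 0 1;0.2 0.137 0 0 1;0.2 0.137 0 0 1;0 0 0 0 1;0 0 0 0 1'
python3 go.py 0.5807 -0.0014 0.025 90
python3 - <<'E'
from h import *
cam=pose("wrist"); cv2.imwrite("pics/wr1.png",cam[0]["img"]); print(w2pix(cam,[(.5807,-.0014,.07),(.6897,-.0061,.07)]))
E
```

```text
time: 2.9
ee_pos: [0.5798, -0.0013, 0.222]
eef_rot: [0.708, 0.706, -0.0, -0.001]
ft_force: [0.2, -0.3, 0.3]
width: 0.0872
grip_force: 0.0
t2.9 pos [ 0.5798 -0.0013  0.222 ] yaw 89.85 tilt 0.07 | turn -0.002 | shift [-0.001  0.005  0.985] | w 0.0872 F [ 0.2 -0.3  0.3]
[[318.78929654 185.15381143]
 [427.19408652 189.67160351]]
```

View pics/wr1.png

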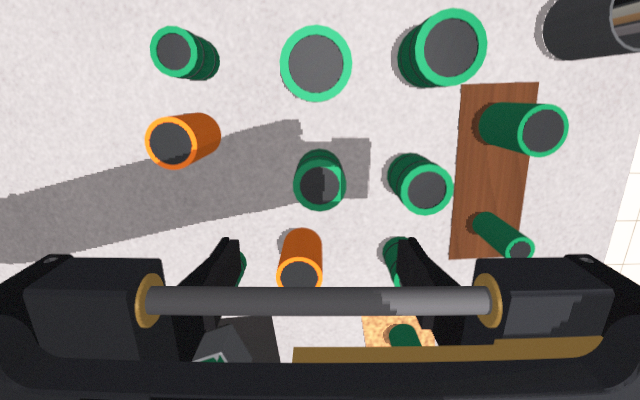

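The wrist view shows the chosen coupling at (319,181). It is 52 px wide, against 72 px for the large one at (316,63), with green medium no. 2 at (425,187) and orange offcuts at (175,142) and (300,272). The choice holds, so I grip it.

```bash
python3 -m crank '0 0.005 0.2 0 1;0 0 0.2 0 1;0 0 0.2 0 1;0 0 0.2 0 1;0 0 0.12 0 1;0 0 0.065 0 1;0 0 0 0 1;0 0 0 0 1'
python3 -m crank '0 0 0 0 -1;0 0 0 0 -1;0 0 0 0 -1;0 0 0 0 -1;0 0 0 0 -1;0 0 0 0 -1;0 0 0 0 -1;0 0 0 0 -1' 20
python3 -m crank '0 0 -0.2 0 -1;0 0 -0.2 0 -1;0 0 -0.2 0 -1;0 0 -0.15 0 -1;0 0 0 0 -1'
python3 go.py 0.54 0.375 0.18
```

```text
time: 3.75
ee_pos: [0.5814, -0.0034, 0.0268]
eef_rot: [0.708, 0.706, 0.0, 0.001]
ft_force: [-0.2, 0.2, -0.3]
width: 0.0873
grip_force: 0.0
time: 4.55
ee_pos: [0.5808, -0.0027, 0.0257]
eef_rot: [0.708, 0.707, -0.0, 0.0]
ft_force: [-0.9, 0.1, 3.2]
width: 0.0537
grip_force: 20.0
time: 5.05
ee_pos: [0.5828, -0.0023, 0.1799]
eef_rot: [0.708, 0.707, 0.002, 0.003]
ft_force: [0.9, 0.5, -0.9]
width: 0.0538
grip_force: 20.0
t5.0 pos [ 0.5828 -0.0023  0.1799] yaw 89.92 tilt 0.38 | turn -0.000 | shift [ 1.886 -0.217 -0.003] | w 0.0538 F [ 0.9  0.5 -0.9]
```

```bash
python3 -m crank '0.236 -0.027 0 0 -1;0.236 -0.027 0 0 -1;0.236 -0.027 0 0 -1;0.236 -0.027 0 0 -1;0.236 -0.027 0 0 -1;0.236 -0.027 0 0 -1;0.236 -0.027 0 0 -1;0.236 -0.027 0 0 -1;0 0 0 0 -1;0 0 0 0 -1'
python3 -m crank '0 0 0.15 0 -1;0 0 0.2 0 -1;0 0 0.2 0 -1;0 0 0.12 0 -1;0 0 0.06 0 -1;0 0 0 0 -1;0 0 0 0 -1'
python3 -m crank '0 0 0 0 1;0 0 0 0 1;0 0 0 0 1;0 0 0 0 1;0 0 0 0 1;0 0 0 0 1'
python3 -m crank '0 0 -0.2 0 1;0 0 -0.2 0 1;0 0 -0.2 0 1;0 0 -0.2 0 1;0 0 0 0 1'
python3 go.py 0.6897 -0.0061 0.2; python3 meas.py pics/top2.png
```

```text
time: 6.05
ee_pos: [0.5368, 0.3764, 0.1742]
eef_rot: [0.707, 0.708, -0.001, -0.0]
ft_force: [0.5, -0.5, -1.0]
width: 0.0538
grip_force: 20.0
time: 6.75
ee_pos: [0.5389, 0.3739, 0.0297]
eef_rot: [0.708, 0.706, 0.0, 0.0]
ft_force: [-0.2, 1.1, -0.2]
width: 0.0537
grip_force: 20.0
time: 7.35
ee_pos: [0.5381, 0.375, 0.0295]
eef_rot: [0.708, 0.707, -0.0, 0.0]
ft_force: [0.2, 0.9, -0.1]
width: 0.0856
grip_force: 0.0
time: 7.85
ee_pos: [0.5396, 0.3771, 0.1958]
eef_rot: [0.708, 0.707, 0.004, 0.001]
ft_force: [-0.2, -0.3, -0.1]
width: 0.0872
grip_force: 0.0
t7.8 pos [0.5396 0.3771 0.1958] yaw 89.92 tilt 0.50 | turn -0.000 | shift [-1.915  0.753 -0.025] | w 0.0872 F [-0.2 -0.3 -0.1]
42 179 [0.6749 0.662 ] d 42.2
66 178 [0.6746 0.605 ] d 42.8
159 226 [0.5561 0.3773] d 34.6
217 140 [0.7639 0.237 ] d 90.6
262 165 [0.6993 0.1259] d 63.8
264 268 [0.4504 0.1234] d 42.1
269 215 [0.5779 0.1113] d 64.3
291 127 [0.7944 0.0551] d 48.4
316 168 [ 0.6896 -0.0066] d 51.9
342 126 [ 0.7951 -0.071 ] d 30.6
358 170 [ 0.6845 -0.1091] d 41.8
367 260 [ 0.463  -0.1241] d 41.9
413 162 [ 0.7025 -0.2437] d 38.4
432 277 [ 0.4207 -0.2815] d 22.4
438 290 [ 0.3908 -0.2937] d 22.5
```

```bash
python3 -m crank '-0.213 0.084 0 0 1;-0.213 0.084 0 0 1;-0.213 0.084 0 0 1;-0.213 0.084 0 0 1;-0.213 0.084 0 0 1;-0.213 0.084 0 0 1;-0.213 0.084 0 0 1;-0.213 0.084 0 0 1;-0.21 0.082 0 0 1;0 0 0 0 1' >/dev/null
python3 -m crank '0 0 0 0 1;0 0 0 0 1'; python3 go.py 0.6897 -0.0065 0.025; python3 meas.py pics/top3.png | grep -v ' 0\.[4-9]'
```

```text
time: 9.1
ee_pos: [0.6877, -0.0064, 0.1888]
eef_rot: [0.707, 0.707, -0.0, -0.001]
ft_force: [0.3, 0.4, 0.1]
width: 0.0871
grip_force: 0.0
t9.1 pos [ 0.6877 -0.0064  0.1888] yaw 90.02 tilt 0.08 | turn -0.000 | shift [-0.001  0.011  0.819] | w 0.0871 F [0.3 0.4 0.1]
160 232 [0.5392 0.3747] d 51.8
216 139 [0.7664 0.2382] d 85.6
262 165 [0.6995 0.1259] d 63.7
264 268 [0.4504 0.1234] d 42.1
269 214 [0.5786 0.1117] d 63.8
427 294 [ 0.3806 -0.2672] d 21.0
```

```bash
python3 -m crank '0 0.01 0.2 0 1;0 0 0.2 0 1;0 0 0.2 0 1;0 0 0.13 0 1;0 0 0.075 0 1;0 0 0 0 1;0 0 0 0 1'
python3 -m crank '0 0 0 0 -1;0 0 0 0 -1;0 0 0 0 -1;0 0 0 0 -1;0 0 0 0 -1;0 0 0 0 -1;0 0 0 0 -1;0 0 0 0 -1' 20
python3 -m crank '0 0 -0.2 0 -1;0 0 -0.2 0 -1;0 0 -0.2 0 -1;0 0 -0.15 0 -1;0 0 0 0 -1'
python3 go.py 0.538 0.285 0.18
```

```text
time: 9.85
ee_pos: [0.691, -0.0072, 0.03]
eef_rot: [0.707, 0.707, 0.001, 0.0]
ft_force: [0.2, 0.3, 1.2]
width: 0.0868
grip_force: 0.0
time: 10.65
ee_pos: [0.6904, -0.0081, 0.0287]
eef_rot: [0.708, 0.707, -0.0, 0.0]
ft_force: [-1.1, -0.4, 3.9]
width: 0.054
grip_force: 20.0
time: 11.15
ee_pos: [0.6924, -0.0074, 0.1837]
eef_rot: [0.708, 0.707, 0.003, 0.002]
ft_force: [0.6, 0.2, -0.8]
width: 0.0536
grip_force: 20.0
t11.2 pos [ 0.6924 -0.0074  0.1837] yaw 89.91 tilt 0.41 | turn -0.000 | shift [ 1.461 -0.774  0.013] | w 0.0536 F [ 0.6  0.2 -0.8]
```

```bash
python3 -m crank '0.209 -0.11 0 0 -1;0.209 -0.11 0 0 -1;0.209 -0.11 0 0 -1;0.209 -0.11 0 0 -1;0.209 -0.11 0 0 -1;0.209 -0.11 0 0 -1;0.209 -0.11 0 0 -1;0 0 0 0 -1;0 0 0 0 -1'
python3 -m crank '0 0 0.15 0 -1;0 0 0.2 0 -1;0 0 0.2 0 -1;0 0 0.12 0 -1;0 0 0.05 0 -1;0 0 0 0 -1;0 0 0 0 -1'
python3 -m crank '0 0 0 0 1;0 0 0 0 1;0 0 0 0 1;0 0 0 0 1;0 0 0 0 1;0 0 0 0 1'
python3 -m crank '0 0 -0.2 0 1;0 0 -0.2 0 1;0 0 -0.2 0 1;0 0 -0.2 0 1;0 0 -0.1 0 1;0 0 0 0 1'
python3 go.py 0.4505 -0.2617 0.22 22.3
```

```text
time: 12.05
ee_pos: [0.5358, 0.2857, 0.1778]
eef_rot: [0.707, 0.708, -0.0, -0.0]
ft_force: [0.1, -0.7, -0.5]
width: 0.0541
grip_force: 20.0
time: 12.75
ee_pos: [0.5376, 0.2839, 0.0348]
eef_rot: [0.708, 0.706, 0.0, 0.0]
ft_force: [0.5, -0.2, -1.2]
width: 0.0531
grip_force: 20.0
time: 13.35
ee_pos: [0.5368, 0.2848, 0.0345]
eef_rot: [0.708, 0.707, -0.0, 0.0]
ft_force: [-0.9, 0.1, -0.8]
width: 0.0858
grip_force: 0.0
time: 13.95
ee_pos: [0.5378, 0.2859, 0.218]
eef_rot: [0.708, 0.707, 0.002, 0.001]
ft_force: [0.5, 0.9, -1.0]
width: 0.0869
grip_force: 0.0
t13.9 pos [0.5378 0.2859 0.218 ] yaw 89.92 tilt 0.30 | turn 0.751 | shift [-1.443e+00  2.367e+00 -2.000e-03] | w 0.0869 F [ 0.5  0.9 -1. ]
```

```bash
python3 -m crank '0 0 0 0.094 1;0 0 0 0.094 1;0 0 0 0.094 1;0 0 0 0.094 1;0 0 0 0.094 1;0 0 0 0.094 1;0 0 0 0.094 1;0 0 0 0.093 1;0 0 0 0 1' >/dev/null
python3 -m crank '-0.12 0.197 0 0 1;-0.12 0.197 0 0 1;-0.12 0.197 0 0 1;-0.12 0.197 0 0 1;-0.12 0.197 0 0 1;-0.12 0.197 0 0 1;-0.12 0.197 0 0 1;-0.12 0.197 0 0 1;-0.12 0.197 0 0 1;-0.12 0.197 0 0 1' >/dev/null
python3 -m crank '-0.12 0.197 0 0 1;-0.12 0.197 0 0 1;0 0 0 0 1;0 0 0 0 1'; python3 go.py 0.4505 -0.2617 0.009 22.3
python3 - <<'E'
from h import *
cam=pose("wrist"); top=pose("top")
b=np.array([0.4089,-0.2788]);u=np.array([np.cos(.389),np.sin(.389)]);v=np.array([-u[1],u[0]])
for c in (cam,top):
  im=c[0]["img"].copy()
  for x,y,z in [(65,33,55),(65,-33,55),(-85,33,12),(-85,-33,12),(-65,33,0),(45,0,55)]:
    q=w2pix(c,[*(b+u*x/1e3+v*y/1e3),z/1e3])[0]
    cv2.circle(im,tuple(int(t) for t in q),2,(0,0,255),-1)
  if c is cam: A=im
  else: B=cv2.resize(im[225:325,385:485],None,fx=4,fy=4)
cv2.imwrite("pics/bin1.png",cv2.resize(np.hstack([A,B]),None,fx=.76,fy=.76,interpolation=3))
E
```

```text
time: 16.25
ee_pos: [0.4493, -0.2625, 0.2137]
eef_rot: [0.981, 0.194, -0.001, -0.001]
ft_force: [0.4, 0.4, -0.6]
width: 0.087
grip_force: 0.0
t16.2 pos [ 0.4493 -0.2625  0.2137] yaw 22.41 tilt 0.08 | turn 0.001 | shift [ 0.008 -0.     1.023] | w 0.0870 F [ 0.4  0.4 -0.6]
```

View pics/bin1.png

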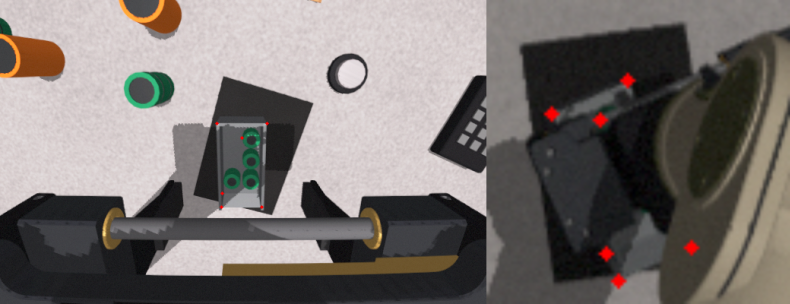

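The bin's modelled corners fall on the bin in the wrist view, with 4 plugs in it. I'll grip it near its rear, firmly, carry it level, then loosen the grip over the narrow part so that it pivots lip-down.

```bash
python3 -m crank '0.033 0 0.15 0 1;0 0 0.2 0 1;0 0 0.2 0 1;0 0 0.2 0 1;0 0 0.15 0 1;0 0 0.08 0 1;0 0 0.03 0 1;0 0 0 0 1;0 0 0 0 1'
python3 -m crank '0 0 0 0 -1;0 0 0 0 -1;0 0 0 0 -1;0 0 0 0 -1;0 0 0 0 -1;0 0 0 0 -1;0 0 0 0 -1;0 0 0 0 -1' 45
python3 -m crank '0 0 -0.05 0 -1;0 0 -0.1 0 -1;0 0 -0.15 0 -1;0 0 -0.15 0 -1;0 0 -0.15 0 -1;0 0 0 0 -1'
python3 go.py 0.3870 0.3847 0.13 91.4
python3 - <<'E'
from h import *
A=pose("wrist")[0]["img"];B=pose("scene")[0]["img"]
cv2.imwrite("pics/bin2.png",np.hstack([cv2.resize(A,(400,250)),cv2.resize(B,(400,250))]))
E
```

```text
time: 17.25
ee_pos: [0.457, -0.2593, 0.0137]
eef_rot: [0.981, 0.194, 0.001, 0.0]
ft_force: [1.0, 0.6, 0.4]
width: 0.087
grip_force: 0.0
time: 18.05
ee_pos: [0.4562, -0.2595, 0.0129]
eef_rot: [0.981, 0.194, 0.0, 0.0]
ft_force: [-1.4, 1.1, 5.4]
width: 0.066
grip_force: 45.0
time: 18.65
ee_pos: [0.4581, -0.2605, 0.1369]
eef_rot: [0.981, 0.194, 0.003, 0.002]
ft_force: [1.5, -0.3, -2.4]
width: 0.0657
grip_force: 45.0
t18.6 pos [ 0.4581 -0.2605  0.1369] yaw 22.32 tilt 0.38 | turn -0.768 | shift [ 3.233 -0.277  0.046] | w 0.0657 F [ 1.5 -0.3 -2.4]
```

View pics/bin2.png

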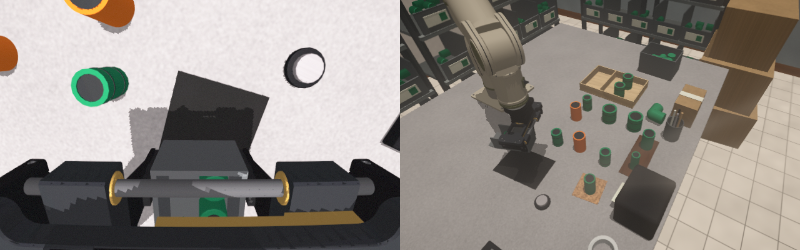

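```bash
python3 -m crank '0 0 -0.1 -0.04 -1;0 0 0 -0.08 -1;0 0 0 -0.09 -1;0 0 0 -0.09 -1;0 0 0 -0.09 -1;0 0 0 -0.09 -1;0 0 0 -0.09 -1;0 0 0 -0.09 -1;0 0 0 -0.07 -1;0 0 0 -0.038 -1' >/dev/null
python3 -m crank '0.06 0 0 0 -1;0.12 0 0 0 -1;0.17 0 0 0 -1;0.17 0 0 0 -1;0.17 0 0 0 -1;0.17 0 0 0 -1;0.17 0 0 0 -1;0.17 0 0 0 -1;0.17 0 0 0 -1;0.17 0 0 0 -1'
python3 -m crank '0.17 0 0 0 -1;0.17 0 0 0 -1;0.17 0 0 0 -1;0.17 0 0 0 -1;0.17 0 0 0 -1;0.17 0 0 0 -1;0.17 0 0 0 -1;0.17 -0.05 0 0 -1;0.16 -0.1 0 0 -1;0.1 -0.08 0 0 -1'
python3 -m crank '0.05 -0.04 0 0 -1;0 0 0 0 -1;0 0 0 0 -1'
python3 go.py 0.3870 0.3847 0.066 91.4
```

```text
time: 20.75
ee_pos: [0.4469, 0.0504, 0.1517]
eef_rot: [0.699, 0.715, -0.001, -0.0]
ft_force: [0.9, -0.2, -2.6]
width: 0.0655
grip_force: 45.0
time: 21.75
ee_pos: [0.3909, 0.3737, 0.1516]
eef_rot: [0.698, 0.716, -0.001, -0.001]
ft_force: [0.2, -0.2, -2.7]
width: 0.0654
grip_force: 45.0
time: 22.05
ee_pos: [0.3865, 0.3798, 0.1521]
eef_rot: [0.699, 0.715, -0.0, 0.0]
ft_force: [1.7, -1.3, -3.0]
width: 0.0658
grip_force: 45.0
t22.1 pos [0.3865 0.3798 0.1521] yaw 91.36 tilt 0.07 | turn -0.000 | shift [0.025 0.003 0.43 ] | w 0.0658 F [ 1.7 -1.3 -3. ]
```

```bash
python3 -m crank '0.025 0 0.1 0 -1;0 0 0.13 0 -1;0 0 0.1 0 -1;0 0 0.06 0 -1;0 0 0.02 0 -1;0 0 0 0 -1;0 0 0 0 -1'
python3 - <<'E'
from h import *
A=pose("wrist")[0]["img"];c=pose("scene")
B=c[0]["img"][80:190,260:420]; T=pose("top")[0]["img"][180:330,100:260]
cv2.imwrite("pics/bin3.png",np.hstack([cv2.resize(A,(400,300)),cv2.resize(B,(400,300),interpolation=2)]))
cv2.imwrite("pics/bin3t.png",cv2.resize(T,None,fx=3,fy=3))
E
```

```text
time: 22.75
ee_pos: [0.3864, 0.3862, 0.0715]
eef_rot: [0.698, 0.716, 0.001, 0.0]
ft_force: [-0.6, 0.2, -3.5]
width: 0.0655
grip_force: 45.0
```

View pics/bin3.png

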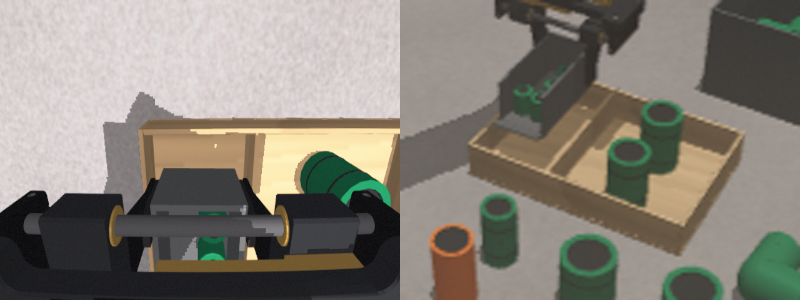

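```bash
python3 -m crank '0 0 0 0 -1;0 0 0 0 -1;0 0 0 0 -1;0 0 0 0 -1;0 0 0 0 -1' 4
python3 -m crank '0 0 0 0 -1;0 0 0 0 -1' 3
python3 - <<'E'
from h import *
A=pose("wrist")[0]["img"];c=pose("scene")
B=c[0]["img"][80:190,260:420]
cv2.imwrite("pics/bin4.png",np.hstack([cv2.resize(A,(400,300)),cv2.resize(B,(400,300),interpolation=2)]))
E
```

```text
time: 23.4
ee_pos: [0.3859, 0.3862, 0.0707]
eef_rot: [0.698, 0.716, 0.0, 0.0]
ft_force: [0.7, 0.8, -0.8]
width: 0.0661
grip_force: 4.0
time: 23.6
ee_pos: [0.3858, 0.3861, 0.0706]
eef_rot: [0.698, 0.716, 0.0, 0.0]
ft_force: [0.2, 1.1, -1.2]
width: 0.0658
grip_force: 3.0
```

View pics/bin4.png

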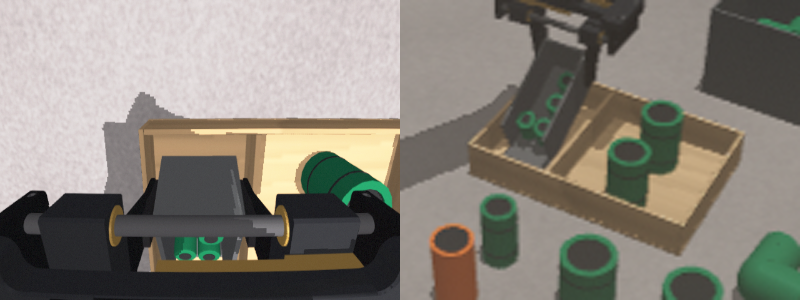

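```bash
python3 -m crank '-0.02 0 -0.03 0 -1;-0.02 0 -0.04 0 -1;-0.02 0 -0.04 0 -1;-0.02 0 -0.04 0 -1;-0.02 0 -0.04 0 -1;-0.02 0 -0.03 0 -1;-0.02 0 -0.02 0 -1;-0.02 0 -0.02 0 -1;-0.02 0 -0.02 0 -1;-0.02 0 0 0 -1' 4
python3 -m crank '0 0 0 0 -1;0 0 0 0 -1;0 0 -0.05 0 -1;0 0 -0.05 0 -1;0 0 -0.05 0 -1;0 0 0 0 -1;0 0 0 0 -1'
python3 - <<'E'
from h import *
A=pose("wrist")[0]["img"];c=pose("scene")
B=c[0]["img"][80:190,260:420]
cv2.imwrite("pics/bin5.png",np.hstack([cv2.resize(A,(400,300)),cv2.resize(B,(400,300),interpolation=2)]))
E
```

```text
time: 24.7
ee_pos: [0.3869, 0.3459, 0.127]
eef_rot: [0.698, 0.716, 0.0, 0.0]
ft_force: [-0.2, -0.8, -2.2]
width: 0.066
grip_force: 4.0
time: 25.4
ee_pos: [0.3869, 0.3461, 0.1569]
eef_rot: [0.698, 0.716, 0.0, 0.0]
ft_force: [-0.2, -0.6, -2.5]
width: 0.066
grip_force: 4.0
```

View pics/bin5.png

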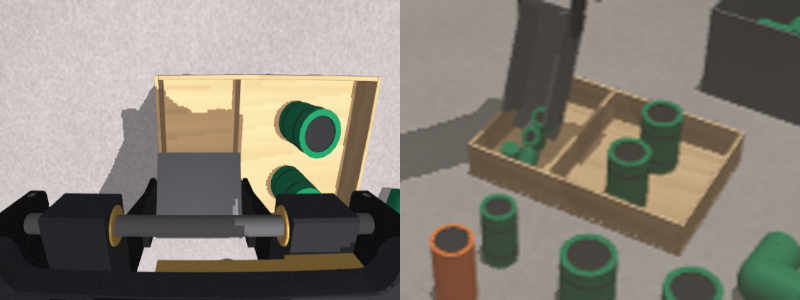

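```bash
python3 -m crank '0.03 0 -0.05 0 -1;-0.03 0 -0.05 0 -1;0.03 0 -0.05 0 -1;-0.03 0 -0.05 0 -1;0.03 0 -0.05 0 -1;-0.03 0 -0.05 0 -1;0.03 0 -0.05 0 -1;-0.03 0 0 0 -1;0 0 0 0 -1;0 0 0 0 -1' 5
python3 - <<'E'
from h import *
A=pose("top")[0]["img"][180:330,100:260];c=pose("scene")
B=c[0]["img"][60:190,260:433]
cv2.imwrite("pics/bin6.png",np.hstack([cv2.resize(A,(400,300)),cv2.resize(B,(400,300),interpolation=2)]))
E
```

```text
time: 26.5
ee_pos: [0.3867, 0.3454, 0.226]
eef_rot: [0.698, 0.716, -0.0, 0.0]
ft_force: [0.5, -0.6, -1.8]
width: 0.0662
grip_force: 5.0
```

View pics/bin6.png

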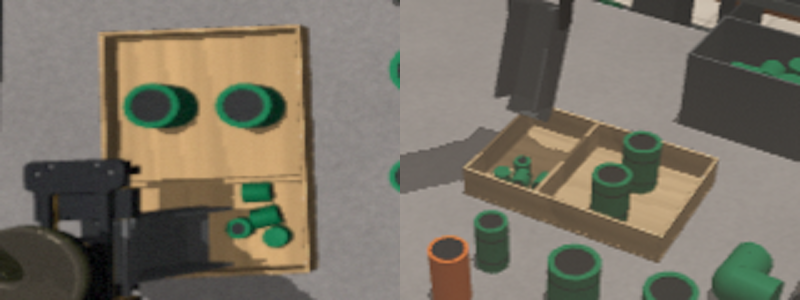

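All 4 plugs lie in the narrow part (left view at about (235–280, 190–240)), both couplings stand in the wide part, and the bin is empty. Now I carry it back.

```bash
python3 -m crank '0 0 -0.1 0.09 -1;0 0 0 0.095 -1;0 0 0 0.095 -1;0 0 0 0.095 -1;0 0 0 0.095 -1;0 0 0 0.095 -1;0 0 0 0.095 -1;0 0 0 0.095 -1;0 0 0 0.095 -1;0 0 0 0.095 -1' 15
python3 go.py 0.44 0.1 0.245 6.2; python3 go.py 0.374 -0.293 0.2 6.2
```

```text
time: 27.6
ee_pos: [0.3866, 0.3459, 0.2461]
eef_rot: [0.999, 0.053, -0.0, 0.0]
ft_force: [0.0, -0.3, -2.0]
width: 0.0661
grip_force: 15.0
t27.6 pos [0.3866 0.3459 0.2461] yaw 6.05 tilt 0.04 | turn -0.002 | shift [0.133 1.251 0.006] | w 0.0661 F [ 0.  -0.3 -2. ]
t27.6 pos [0.3866 0.3459 0.2461] yaw 6.05 tilt 0.04 | turn -0.002 | shift [-0.408  3.169  0.232] | w 0.0661 F [ 0.  -0.3 -2. ]
```

```bash
python3 -m crank '0.022 0.21 0 0 -1;0.022 0.21 0 0 -1;0.022 0.21 0 0 -1;0.022 0.21 0 0 -1;0.022 0.21 0 0 -1;0.022 0.21 0 0 -1;-0.06 0.21 0 0 -1;-0.06 0.21 0 0 -1;-0.06 0.21 0 0 -1;-0.06 0.21 0 0 -1' >/dev/null
python3 -m crank '-0.06 0.21 0 0 -1;-0.06 0.21 0 0 -1;-0.06 0.21 0 0 -1;-0.06 0.21 0 0 -1;-0.06 0.21 0 0 -1;0 0 0 0 -1;0 0 0 0 -1'
python3 go.py 0.374 -0.293 0.14 6.2
python3 - <<'E'
from h import *
A=pose("top")[0]["img"][220:340,370:500];c=pose("scene")
B=c[0]["img"][160:330,120:340]
cv2.imwrite("pics/bin7.png",np.hstack([cv2.resize(A,(400,369)),cv2.resize(B,(400,369),interpolation=2)]))
E
```

```text
time: 29.3
ee_pos: [0.3755, -0.2896, 0.246]
eef_rot: [0.998, 0.055, -0.0, -0.0]
ft_force: [-0.6, 0.8, -2.0]
width: 0.0659
grip_force: 15.0
t29.3 pos [ 0.3755 -0.2896  0.246 ] yaw 6.29 tilt 0.07 | turn 0.001 | shift [-0.009  0.016  0.53 ] | w 0.0659 F [-0.6  0.8 -2. ]
```

View pics/bin7.png

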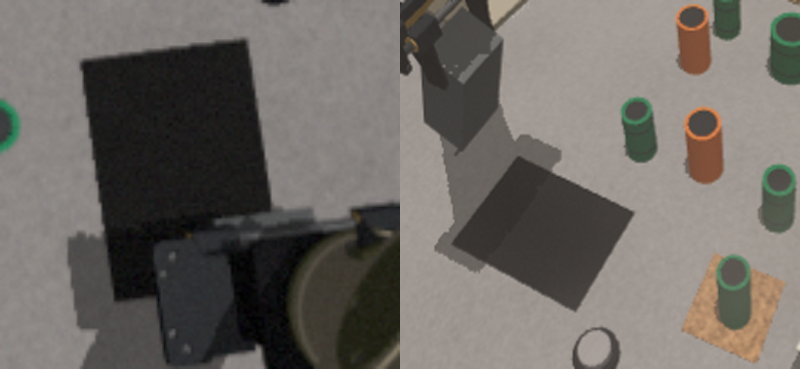

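```bash
python3 -m crank '-0.06 0.016 0.1 0 -1;0 0 0.15 0 -1;0 0 0.15 0 -1;0 0 0.12 0 -1;0 0 0.08 0 -1;0 0 0.03 0 -1;0 0 0.015 0 -1;0 0 0 0 -1' 8
python3 -m crank '0 0 0 0 -1;0 0 0.01 0 -1;0 0 0 0 -1' 4
python3 go.py 0.4704 -0.2824 0.013 6.2
```

```text
time: 30.2
ee_pos: [0.3666, -0.2926, 0.119]
eef_rot: [0.998, 0.057, 0.002, 0.0]
ft_force: [0.7, 1.3, 5.8]
width: 0.0664
grip_force: 8.0
time: 30.5
ee_pos: [0.3658, -0.293, 0.1166]
eef_rot: [0.998, 0.057, 0.001, 0.0]
ft_force: [1.4, 2.5, 5.1]
width: 0.0661
grip_force: 4.0
t30.5 pos [ 0.3658 -0.293   0.1166] yaw 6.51 tilt 0.13 | turn 0.003 | shift [0.525 0.004 0.519] | w 0.0661 F [1.4 2.5 5.1]
```

```bash
python3 -m crank '0.07 0 0.015 0 -1;0.07 0 0.025 0 -1;0.065 0 0.04 0 -1;0.06 0 0.04 0 -1;0.055 0 0.05 0 -1;0.05 0 0.05 0 -1;0.051 0 0.066 0 -1;0.051 0 0.066 0 -1;0.02 0 0.05 0 -1;0 0 0 0 -1' 4
python3 go.py 0.4704 -0.2824 0.013 6.2
python3 - <<'E'
from h import *
A=pose("wrist")[0]["img"];c=pose("scene")
B=c[0]["img"][160:330,120:340]
cv2.imwrite("pics/bin8.png",np.hstack([cv2.resize(A,(400,250)),cv2.resize(B,(400,309))[:250]]))
E
```

```text
time: 31.5
ee_pos: [0.4615, -0.282, 0.0332]
eef_rot: [0.998, 0.056, -0.001, -0.001]
ft_force: [0.2, 0.3, -2.2]
width: 0.0661
grip_force: 4.0
t31.5 pos [ 0.4615 -0.282   0.0332] yaw 6.43 tilt 0.17 | turn 0.003 | shift [0.044 0.007 0.101] | w 0.0661 F [ 0.2  0.3 -2.2]
```

View pics/bin8.png

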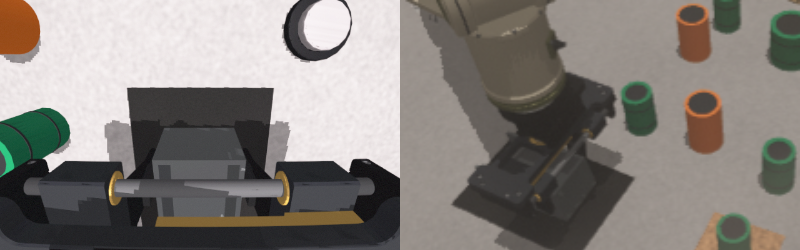

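The bin is nearly level over the mat; I finish lowering it and release.

```bash
python3 -m crank '0.02 0 0.04 0 -1;0.012 0 0.035 0 -1;0.006 0 0.03 0 -1;0 0 0 0 -1;0 0 0 0 -1' 4
python3 -m crank '0 0 0 0 1;0 0 0 0 1;0 0 0 0 1;0 0 0 0 1;0 0 0 0 1;0 0 0 0 1'
python3 -m crank '0 0 -0.1 0 1;0 0 -0.2 0 1;0 0 -0.2 0 1;0 0 -0.2 0 1;0 0 -0.15 0 1;0 0 0 0 1'
python3 go.py 0.5841 -0.3701 0.1 90
```

```text
time: 32.1
ee_pos: [0.4694, -0.2817, 0.0138]
eef_rot: [0.998, 0.056, -0.0, -0.0]
ft_force: [1.5, -0.8, -1.3]
width: 0.066
grip_force: 4.0
time: 32.7
ee_pos: [0.4696, -0.2819, 0.0142]
eef_rot: [0.998, 0.056, 0.0, 0.0]
ft_force: [0.5, -0.6, 0.2]
width: 0.0866
grip_force: 0.0
time: 33.3
ee_pos: [0.4717, -0.283, 0.189]
eef_rot: [0.998, 0.056, 0.003, 0.002]
ft_force: [0.4, 0.2, -0.4]
width: 0.0872
grip_force: 0.0
t33.3 pos [ 0.4717 -0.283   0.189 ] yaw 6.39 tilt 0.44 | turn -0.929 | shift [-0.438  0.56   0.444] | w 0.0872 F [ 0.4  0.2 -0.4]
```

```bash
python3 - <<'E'
from h import *
cam=pose("wrist");A=cam[0]["img"].copy()
b=np.array([0.4207,-.2878]);t=np.radians(6.4);u=np.array([np.cos(t),np.sin(t)]);v=np.array([-u[1],u[0]])
for x,y,z in [(65,33,55),(65,-33,55),(-85,33,12),(-85,-33,12)]:
    cv2.circle(A,tuple(int(q) for q in w2pix(cam,[*(b+u*x/1e3+v*y/1e3),z/1e3])[0]),2,(0,0,255),-1)
print(w2pix(cam,[.5841,-.3701,.022]))
top=pose("top")[0]["img"];sc=pose("scene")[0]["img"]
T=cv2.resize(top[100:340,120:480],(300,200));S=cv2.resize(sc[180:320,130:340],(300,200))
cv2.imwrite("pics/fin.png",np.vstack([A,np.hstack([T,S,np.zeros((200,40,3),np.uint8)])]))
from meas import coup
for x,y,w,d in coup(pose("top")): print(w.round(4)[:2],"%.0f"%(d*1e3),end=" ")
E
sleep 0
```

```text
[[421.31628794  78.95786814]]
[0.3793 0.2539] 22 [0.4504 0.1234] 42 [ 0.4631 -0.1242] 42 [0.5381 0.2852] 52 [0.5392 0.3747] 52 [0.5778 0.1115] 64 [0.6743 0.6617] 41 [0.6746 0.605 ] 43 [ 0.6849 -0.109 ] 41 [ 0.7021 -0.2439] 38 [0.6995 0.1259] 64 [0.7664 0.237 ] 87 [ 0.7951 -0.07  ] 30 [0.7945 0.055 ] 49
```

View pics/fin.png

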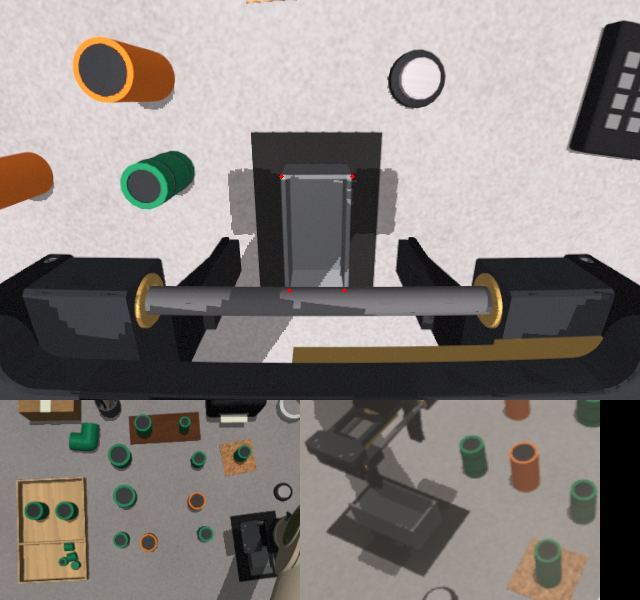

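The bin stands empty and upright on its mat (its modelled corners match), the tray is right, and the other couplings are unmoved. The button is seen at (422,78), against (421,79) predicted, so I press it.

```bash
python3 -m crank '0.17 0.165 0 0 -1;0.17 0.165 0 0 -1;0.17 0.165 0 0 -1;0 0 0.2 0 -1;0 0 0.2 0 -1;0 0 0.15 0 -1;0 0 0.1 0 -1;0 0 0 0 -1;0 0 0 0 -1;0 0 0 0 -1' 20
python3 go.py 0.5841 -0.3701 0.024
```

```text
time: 34.5
ee_pos: [0.5827, -0.3694, 0.0555]
eef_rot: [0.998, 0.056, 0.001, 0.001]
ft_force: [-0.4, 0.8, 0.3]
width: 0.0148
grip_force: 0.0
t34.5 pos [ 0.5827 -0.3694  0.0555] yaw 6.39 tilt 0.11 | turn -0.000 | shift [0.006 0.004 0.158] | w 0.0148 F [-0.4  0.8  0.3]
```

```bash
python3 -m crank '0.006 0.004 0.1 0 -1;0 0 0.05 0 -1;0 0 0.02 0 -1;0 0 0 0 -1;0 0 0 0 -1'
python3 -m crank '0 0 0.015 0 -1;0 0 0.01 0 -1;0 0 0 0 -1;0 0 0 0 -1'
```

```text
time: 35.0
ee_pos: [0.5834, -0.3698, 0.0211]
eef_rot: [0.998, 0.056, 0.0, 0.0]
ft_force: [-0.9, 0.6, 2.5]
width: 0.0004
grip_force: 1.1
time: 35.4
ee_pos: [0.5838, -0.37, 0.0165]
eef_rot: [0.998, 0.056, 0.001, 0.0]
ft_force: [-4.7, 1.4, 9.4]
width: 0.0007
grip_force: 4.9
```

```bash
python3 -m crank '0 0 0.006 0 -1;0 0 0.006 0 -1;0 0 0 0 -1;0 0 0 0 -1'
```

```text
time: 35.8
ee_pos: [0.584, -0.37, 0.0162]
eef_rot: [0.998, 0.056, 0.001, 0.001]
ft_force: [-9.2, 5.0, 26.2]
width: 0.0004
grip_force: 13.0
```

Bottomed out (the position stays at 16.2 mm while the force rises to 26 N). I release it and back off.

```bash
python3 -m crank '0 0 -0.03 0 -1;0 0 -0.1 0 -1;0 0 -0.2 0 -1;0 0 -0.2 0 -1;0 0 -0.2 0 -1;0 0 0 0 -1;0 0 0 0 -1;0 0 0 0 -1'
python3 - <<'E'
from h import *
from meas import coup
for x,y,w,d in coup(pose("top")): print(w.round(4)[:2],"%.0f"%(d*1e3),end=" ")
a=cv2.imread("pics/fin.png"); s=pose("scene")[0]["img"]; w=pose("wrist"); 
# bin's black/grey back rim corners in the wrist view: grey level at the modelled rim, against the mat beside it
b=np.array([0.4207,-.2878]);t=np.radians(6.4);u=np.array([np.cos(t),np.sin(t)]);v=np.array([-u[1],u[0]])
g=cv2.cvtColor(w[0]["img"],cv2.COLOR_BGR2GRAY)
for y in (-20,0,20):
  print([int(g[int(q[1]),int(q[0])]) if 0<=q[1]<400 and 0<=q[0]<640 else None for q in w2pix(w,[[*(b+u*x/1e3+v*y/1e3),.055] for x in (59,61,63,65,67,69)])])
E
```

```text
time: 36.6
ee_pos: [0.5827, -0.3692, 0.1573]
eef_rot: [0.998, 0.056, -0.001, -0.001]
ft_force: [-0.3, 0.4, -0.4]
width: 0.0003
grip_force: 0.0
[0.3804 0.2549] 23 [0.433  0.2742] 24 [0.4504 0.1232] 42 [ 0.4632 -0.1242] 42 [0.5375 0.2848] 52 [0.5392 0.3747] 52 [0.5779 0.1113] 64 [0.6743 0.6617] 41 [0.6746 0.605 ] 43 [ 0.6845 -0.1091] 42 [ 0.7025 -0.2437] 38 [0.7241 0.1109] 64 [0.7639 0.237 ] 87 [ 0.7946 -0.0703] 31 [0.7937 0.0549] 49 [53, 34, 30, 27, 25, 30]
[52, 32, 32, 30, 33, 31]
[49, 37, 36, 30, 41, 59]
```

```bash
python3 -c "
from bench import workorder
print(workorder.close_job())"
```

```text
the job is handed in; nothing more can be done
None
```

The job is handed in: both medium couplings are in the wide part of the tray, all 4 plugs are in the narrow part, the empty bin is upright on its mat, and the ready button was pressed right down and released. One large coupling was knocked about 3 cm aside while the arm was elsewhere, around the button press, and I left it where it ended up.

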